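# Load the wood dryer by weight between switching off and on

### The job

Reload the wood dryer: shut it down first (turn the heat selector back to its idle stop, then throw the mains lever off), and only then pick up the roughed-out wooden hares on the bench one by one and feel their weight: lay each wet, heavy one (about twice the weight of a dry one) on the dryer's slatted rack and each dry, light one in the open wooden tray, side by side. When all are sorted and let go, start the dryer again: throw the mains lever on, then turn the heat selector right round to its full-heat stop. Leave the tin and the whetstone where they are.

Things in the scene. Friction and masses are not known exactly. Their poses are not given: they have to be found in the camera images.
- mains: Fixed grey switch box, 120 x 120 x 46 mm high, that carries the mains lever of the dryer. Origin: centre of its underside. The lever swings in the box's x-z plane; the box's -x side faces roughly towards the robot.
- mains_lever (a joint): Mains lever (rad): 12 mm steel rod hinged at lever_pivot, with a black 28 mm ball 65 mm from the hinge axis. 0 = OFF, leaning 0.55 rad to the box's -x (robot's side); 0.55 = upright; 1.1 = ON, leaning 0.55 rad to +x. The weighted ball drops from upright to the nearer stop by itself and stays there (about 1 N at the ball moves it). It can be pushed over with shut fingers.
- lever_knob (a point): Centre of the black ball on the mains lever.
- lever_pivot (a point): Point on the lever's hinge axis, at the centre of the box, 60 mm above the bench; its axes are those of the box.
- heat: Fixed grey switch box, 120 x 120 x 46 mm high, that carries the rotary heat selector. Origin: centre of its underside.
- heat_handle (a joint): Heat selector (rad): upright black bar 64 long x 16 wide x 34 mm high (top 89 mm above the bench) on a disc of 60 mm diameter. Turns about the vertical through the box's centre, clockwise from above as it grows: 0 = idle stop, bar along the box's x; 1.4 = full-heat stop (starts there or up to 0.1 short). Friction 0.06 N m; stays where it is left.
- heat_grip (a point): Point on the selector's vertical axis in the middle of the bar handle, 74 mm above the bench; its x axis runs along the bar and turns with it.
- dryer: Fixed bench dryer: slatted rack 160 (x) x 230 (y) mm, its top 40 mm above the bench, a rim 10 mm higher and 6 mm thick round the near side and both ends, and a metal air housing 90 mm high and 242 mm wide along the far side, beginning 88 mm from the origin in +x. Origin: on the bench under the rack's centre. Stands left or right.
- tray: Fixed open tray of dark wood, 170 (x) x 240 (y) x 35 mm high outside, walls and floor 6 mm thick. Origin: centre of its underside. If the dryer stands left, the tray is right, and the other way round.
- hare_1: Roughed-out wooden hare, one of up to four alike (None: absent): rounded block 100 (x) x 46 (y) x 52 mm high, head on top from x = 8 to 44 mm, 34 mm wide, up to 68 mm. Origin: centre of the underside. Grip it across the 46 mm at its middle, where it balances. Wet: 0.25 to 0.31 kg, dry: 0.125 to 0.155 kg; they look the same and only lifting tells.
- hare_2: Roughed-out wooden hare, one of up to four alike (None: absent): rounded block 100 (x) x 46 (y) x 52 mm high, head on top from x = 8 to 44 mm, 34 mm wide, up to 68 mm. Origin: centre of the underside. Grip it across the 46 mm at its middle, where it balances. Wet: 0.25 to 0.31 kg, dry: 0.125 to 0.155 kg; they look the same and only lifting tells.
- hare_3: Roughed-out wooden hare, one of up to four alike (None: absent): rounded block 100 (x) x 46 (y) x 52 mm high, head on top from x = 8 to 44 mm, 34 mm wide, up to 68 mm. Origin: centre of the underside. Grip it across the 46 mm at its middle, where it balances. Wet: 0.25 to 0.31 kg, dry: 0.125 to 0.155 kg; they look the same and only lifting tells.
- hare_4: Roughed-out wooden hare, one of up to four alike (None: absent): rounded block 100 (x) x 46 (y) x 52 mm high, head on top from x = 8 to 44 mm, 34 mm wide, up to 68 mm. Origin: centre of the underside. Grip it across the 46 mm at its middle, where it balances. Wet: 0.25 to 0.31 kg, dry: 0.125 to 0.155 kg; they look the same and only lifting tells.
- hare_1_c (a point): Centre of the rounded block of hare_1, 26 mm above its underside.
- hare_2_c (a point): Centre of the rounded block of hare_2, 26 mm above its underside.
- hare_3_c (a point): Centre of the rounded block of hare_3, 26 mm above its underside.
- hare_4_c (a point): Centre of the rounded block of hare_4, 26 mm above its underside.
- wax_tin: Bystander: round tin, 48 mm diameter, 30 mm high, between the two switch boxes. Origin: centre of the underside.
- whetstone: Bystander: grey whetstone 70 x 180 x 25 mm beyond the switch boxes. Origin: centre of the underside.
Mind the look-alikes: they are no part of the job. Leave any green or turquoise look-alike of the hare_2 alone.

How it is judged:
By the outcome, as a careful person would: the job done as asked, in the order asked, and still so for the second after the job is handed in, with the robot touching nothing.
Of hare_1, hare_2, hare_3, hare_4 only 3 to 4 are there at a start; the rules pass over those that are not, and their reading is None.
At some moment in a run one of hare_1, hare_2, hare_3, hare_4 may be knocked a few centimetres aside while the robot is not near it.
Once in a run the grip may slacken for a moment while it holds something.
It also fails if it takes over 210 s, if anything falls off the work surface, if the arm or the gripper's body presses on something with over 40 N, if the wrist force passes 120 N, or if a joint passes its speed limit or range.

### The arm

A 6-joint arm with a two-finger parallel gripper is mounted at the origin on the work surface. World frame = base frame: x ahead of the robot, y to its left, z up, the work surface at z = 0. Lengths are in mm, angles in rad, forces in N, time in s.
With the tool pointing down it reaches from about 275 to 750 mm from the base axis. Payload 10.2 kg.
Tool frame: the origin (TCP) lies midway between the tips of the shut fingers; the grasp point (between the pads) lies 19 mm behind it; z points along the fingers, y is the line along which they close (so a half turn about z gives the same grasp; the last joint's range is limited). The gripper opens to 85 mm and grips with 20 to 120 N. Pads are 22 mm wide; open, the fingers measure 114 mm over their backs; the gripper's body (76 mm by 85 mm) begins 54 mm behind the grasp point. The pads swing forward as they close: fully open they stand 13 mm farther back than shut.
Start: joints at [1.046, 0.313, 1.498, -0, 1.331, -0.223], TCP at [156.063, 501.274, 231.294] pointing down, gripper open.
Joint ranges: [-2.94, 2.94], [-0.97, 2.17], [0.19, 2.56], [-1.23, 4.37], [0.02, 3.11], [-2.88, 2.88]. Speed limits (rad/s): [2.39, 2.39, 3.01, 3.14, 3.14, 3.14].

### API

Orientations are given as a unit quaternion [w, x, y, z].
In Python, from rig import ctrl gives the robot as it stands.
- The arm moves only by the tool send_rows, never from a script. Its argument "targets" is a list of rows, each a list of 7 numbers: the closure, from -1 (fully open) to 1 (shut), so that 0 is half open, then the shift along the tool's x, y, z in m, then the turn, a rotation vector about the tool's x, y, z in rad. In form: [[claw, dx, dy, dz, ax, ay, az], ...]. A call has exactly 10 rows; each row shifts and turns the commanded pose from where the row before left it, along the tool's axes as they then stand; what a row does not reach is not made up. A row lasts 1/8 s, in which the tool goes at most 62.5 mm and 10.7 degrees, less where a joint would pass 70% of its speed; a pose out of reach is approached as far as the arm can. A call with a gripper value outside its range is refused whole. The fingers move at their own pace and stop on an object; "squeeze" is the grip in N (left out, the last holds). Time passes only in rows, so rows that do not move let the fingers close, or fill a call up. It gives the time, the measured TCP pose, the force, the opening and the grip force at its end, in the units of the state.
- ctrl.sense(): the state, without advancing time (a new reading comes with each control period).
- ctrl.capture(name): name is "side" or "top" or "wrist"; returns a dict with "img" (400x640x3 uint8, red, green, blue), "camera_matrix" (3x3 intrinsics, pixels), "k1" (the pictures are not rectified: a ray, as slopes to the right and down, at radius r is drawn at 1 + k1 r^2 times it, then the intrinsics apply), "R" (3x3) and "t" (3): a world point X has camera coordinates R X + t. Camera axes: x right, y down, z forward; pixel columns grow to the right and rows downward; lengths in mm; the calibration is good to about 2 mm. A picture is of the moment at which its call begins. There is no depth.
- ctrl.finish_job(): hands the job in; it is judged then, once.
Trained networks look in a picture, given as the dict that the camera call returned (one of the last four; its "shot" number tells which), for a name from the list of things; names that differ only in an ending like _2 or _b are one class to them, and where a whole thing is asked for, a point or a joint stands for the part that bears it (a point fixed in the world has none). Each returns a list of dicts, best first, with "score" (0 to 1); they miss things now and then, are a little off and sometimes report something else, mostly with a low value. They report only what shows in the picture. A call takes as long as a camera call. They do not tell look-alikes from the thing itself.
- ctrl.boxes_of(query, picture): "extent" ([left, top, width, height] in pixels, round what is visible of it).
- ctrl.landmark_of(query, picture): "point" ([column, row] in pixels: a listed point, or the origin of a listed thing).
The state is a dict: "time_s": time; "joints": joint angles; "dq": joint speeds; "tau": joint torques, N m; "eef_pos": TCP position; "ee_rot": TCP orientation; "force": force on the tool from outside, world axes, zero at the start; "wrist_torque": the same for the moment, N m; "grip_width": opening from 0.0 (shut) to 1.0 (fully open); "grip_force": force on a finger pad.
Only numpy, scipy, OpenCV 4.12 (cv2) and the standard library are available. Lean on these libraries where they do the work, as an engineer would, in place of code of your own. Each camera call takes 0.05 s, during which the arm holds its last target. There are 200 camera calls.

## Working session

There is one attempt and no reset: what is moved stays moved. The work goes in short steps, Python scripts to look and compute and a tool call to move; the robot and the scene stay as the last step left them, time stands still between calls to the robot, and variables do not carry over. Pictures are saved under pics/ and viewed, at most 14 in all, crops included, and the job is handed in when it is done.

Besides the shell and the picture viewer there is one more tool, called after "Request:" as name(argument=value, ...), one argument or row to a line, values as JSON. send_rows: Moves the arm, as the interface text tells. Its arguments: {"type":"object","properties":{"targets":{"type":"array"},"squeeze":{"type":"number"}},"required":["targets"]}

```bash
ls; mkdir -p pics
cat > h.py <<'E'
import numpy as np, cv2
from rig import ctrl
def ray(p,uv):
    K=np.array(p["camera_matrix"],float);k=float(p["k1"])
    d=np.array([(uv[0]-K[0,2])/K[0,0],(uv[1]-K[1,2])/K[1,1]]);r=d.copy()
    for _ in range(20): r=d/(1+k*(r@r))
    R=np.array(p["R"]);t=np.array(p["t"])
    return -R.T@t, R.T@np.array([r[0],r[1],1])
def at(p,uv,z):
    c,d=ray(p,uv); return (c+d*(z-c[2])/d[2])[:3]
def proj(p,X):
    q=np.array(p["R"])@np.array(X,float)+np.array(p["t"]);s=q[:2]/q[2];s=s*(1+p["k1"]*(s@s));K=np.array(p["camera_matrix"])
    return np.array([K[0,0]*s[0]+K[0,2],K[1,1]*s[1]+K[1,2]])
def save(p,n,crop=None,f=1):
    im=p["img"][:,:,::-1]
    if crop: a,b,c,d=crop; im=im[b:d,a:c]
    cv2.imwrite("pics/"+n,cv2.resize(im,None,fx=f,fy=f,interpolation=cv2.INTER_CUBIC))
E
cat > a.py <<'E'
from h import *
np.set_printoptions(precision=1,suppress=True)
s=ctrl.sense();print(s)
for n in("top","side"):
    p=ctrl.capture(n);save(p,n+"0.png");print(n,-np.array(p["R"]).T@p["t"])
    for q,z in(("mains",0),("lever_knob",110),("lever_pivot",60),("heat",0),("heat_grip",74),("dryer",0),("tray",0),("hare_1",0),("hare_1_c",26),("wax_tin",0),("whetstone",0)):
        for d in ctrl.landmark_of(q,p):
            if d["score"]>.2: print(q,round(d["score"],2),np.array(d["point"]),at(p,d["point"],z))
E
python3 a.py
```

```text
pics
{'time_s': 0.0, 'joints': array([ 1. ,  0.3,  1.5,  0. ,  1.3, -0.2]), 'dq': array([ 0.,  0., -0., -0.,  0.,  0.]), 'tau': array([  0. , -41.2, -26. ,   0. ,   0. ,  -0. ]), 'eef_pos': array([155.9, 501. , 230.7]), 'ee_rot': array([-0. ,  0.2,  1. , -0. ]), 'force': array([-0.1, -0.2, -0.5]), 'wrist_torque': array([ 0., -0., -0.]), 'grip_force': 0.0, 'grip_width': 1.000388093807596}
top [ 274.2  -38.3 1372. ]
mains 0.94 [338.  172.7] [ 609.2 -106.4    0. ]
mains 0.34 [356.9 230.5] [ 449.2 -159.4    0. ]
lever_knob 0.73 [314.2 233.7] [425.2 -43.4 110. ]
lever_knob 0.68 [338.2 146.4] [ 651.8 -100.8  110. ]
lever_knob 0.46 [338.3 170.7] [ 587.5 -101.7  110. ]
lever_knob 0.37 [278.3 227.2] [439.8  46.3 110. ]
lever_pivot 0.75 [339.3 162.8] [ 621.6 -106.6   60. ]
lever_pivot 0.74 [240.3 230.8] [435.  147.8  60. ]
heat 0.59 [263.1 163.7] [630.5 101.4   0. ]
heat_grip 0.76 [256.4 159. ] [623.7 112.   74. ]
dryer 0.76 [176.2 202.8] [515.8 336.5   0. ]
dryer 0.3 [338.3 172.5] [ 609.7 -107.2    0. ]
tray 0.9 [424.1 216.9] [ 490.  -344.3    0. ]
hare_1 0.95 [447.6 301.2] [ 261.9 -405.2    
[... 1182 characters left out ...]
8 [271.5 194. ] [ 624.4 -104.9   -0. ]
tray 0.21 [330.8 217.4] [433.5 -49.    0. ]
hare_1 0.96 [308.5 275.4] [449.5 158.1   0. ]
hare_1 0.96 [333.2 190.1] [ 448.2 -162.1    0. ]
hare_1 0.81 [315.  245.2] [454.9  59.8   0. ]
hare_1 0.8 [417.1 349.3] [175.9 297.1   0. ]
hare_1 0.73 [397.8 152.1] [ 272.3 -393.8    0. ]
hare_1 0.65 [329.4 217.6] [437.2 -47.4   0. ]
hare_1 0.58 [290.6 121.8] [ 667.9 -488.1    0. ]
hare_1 0.3 [272.3 196.3] [619.2 -95.9   0. ]
hare_1_c 0.72 [247.7 248.8] [614.7 129.8  26. ]
hare_1_c 0.59 [316.  269.1] [431.4 154.3  26. ]
hare_1_c 0.41 [257.6 166.6] [ 692.6 -188.4   26. ]
wax_tin 0.49 [289.4 227.4] [537.5  13.1   0. ]
whetstone 0.64 [209.6 213.9] [771.6  12.6   0. ]
```

Run:
```python
from h import *
p=ctrl.capture("top");save(p,"top1.png",(130,80,510,360),2.1)
```

```text
(no output)
```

View pics/top1.png

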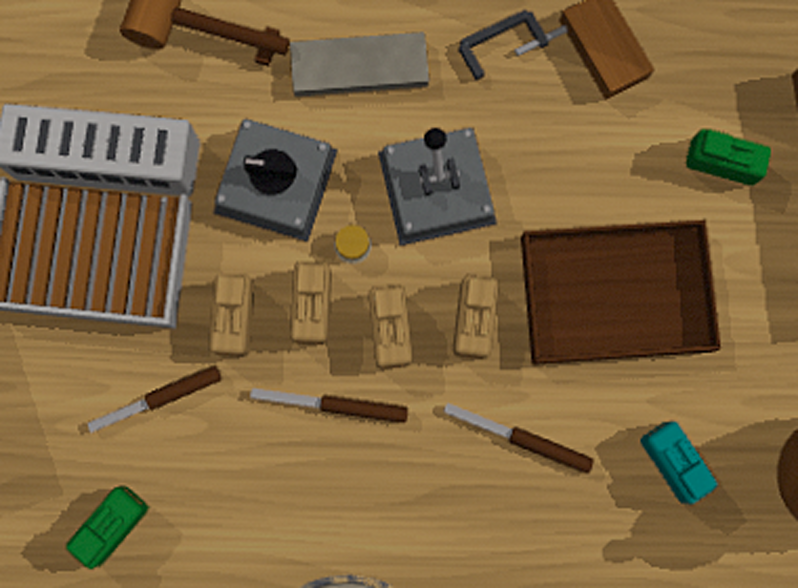

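The three saturated ones at full-picture pixels (447,301), (183,331) and (475,158) are turquoise/green look-alikes. The four tan blocks at (240,230), (278,227), (314,235) and (356,230) are the hares, and this enlarged crop confirms it. The lever at (338,146) leans far (ON). The dryer is on the left and the tray on the right. The selector bar's pointer points left, so it is near full heat.

```bash
cat >> h.py <<'E'
def pose():
    s=ctrl.sense();q=s["ee_rot"];from scipy.spatial.transform import Rotation as Ro
    return np.array(s["eef_pos"]),Ro.from_quat([q[1],q[2],q[3],q[0]]).as_matrix()
def yaw():
    R=pose()[1];return np.arctan2(R[1,0],R[0,0])
def plan(*wps):
    """waypoints (x,y,z,yaw mod pi): turn about tool z first, then the shift (m) in turned axes"""
    P,R=pose();y=np.arctan2(R[1,0],R[0,0]);print("now",P.round(1),"yaw",round(y,3),"tilt",R[:,2].round(3))
    for w in wps:
        t=w[3] if w[3] is not None else y
        t=t+np.pi*round((y-t)/np.pi)
        d=np.array(w[:3])-P
        print(w,"az",round(y-t,3),"dxyz",(np.array([d[0]*np.cos(t)+d[1]*np.sin(t),d[0]*np.sin(t)-d[1]*np.cos(t),-d[2]])/1000).round(4))
        P,y=np.array(w[:3],float),t
E
python3 - <<'E'
from h import *
p=ctrl.capture("top")
g=cv2.cvtColor(p["img"],cv2.COLOR_RGB2HSV)
# bar: dark pixels near the handle ; heat/mains corner fits
for n,(u,v) in {"heat":(261,166),"mains":(338,168)}.items():
    m=((g[...,1]<70)&(g[...,2]>50)&(g[...,2]<140)).astype(np.uint8);w=np.zeros_like(m);w[v-38:v+38,u-36:u+36]=1
    m=cv2.morphologyEx(m*w,cv2.MORPH_OPEN,np.ones((3,3)))
    c=max(cv2.findContours(m,0,2)[0],key=cv2.contourArea);b=cv2.boxPoints(cv2.minAreaRect(c))
    print(n,np.array([at(p,q,46)[:2] for q in b]).round(0).tolist(),cv2.minAreaRect(c))
plan((622,111,160,-1.71),(622,111,65,-1.71))
E
```

```text
heat [[582.0, 180.0], [699.0, 148.0], [658.0, 24.0], [543.0, 58.0]] ((261.10003662109375, 163.1999969482422), (47.750389099121094, 43.955657958984375), 18.434947967529297)
mains [[660.0, -33.0], [692.0, -149.0], [574.0, -177.0], [544.0, -63.0]] ((338.55902099609375, 165.74786376953125), (43.683631896972656, 44.19319534301758), 76.60750579833984)
now [156.1 501.3 231.3] yaw 2.84 tilt [ 0.  0. -1.]
(622, 111, 160, -1.71) az 1.408 dxyz [-0.3219  0.5156  0.0713]
(622, 111, 65, -1.71) az 0.0 dxyz [0.    0.    0.095]
```

Request:
send_rows(
  targets=[
    [-0.2, 0, 0, 0, 0, 0, 0.176],
    [-0.2, 0, 0, 0, 0, 0, 0.176],
    [-0.2, 0, 0, 0, 0, 0, 0.176],
    [-0.2, 0, 0, 0, 0, 0, 0.176],
    [-0.2, 0, 0, 0, 0, 0, 0.176],
    [-0.2, 0, 0, 0, 0, 0, 0.176],
    [-0.2, 0, 0, 0, 0, 0, 0.176],
    [-0.2, 0, 0, 0, 0, 0, 0.176],
    [-0.2, -0.027, 0.043, 0, 0, 0, 0],
    [-0.2, -0.027, 0.043, 0, 0, 0, 0],
  ],
  squeeze=40,
)

```text
time_s: 2.55
eef_pos: [234.4, 435.1, 231.3]
ee_rot: [0.0, 0.754, 0.657, 0.0]
force: [0.3, -0.3, 0.2]
grip_width: 0.602
grip_force: 0.0
```

Request:
send_rows(
  targets=[
    [-0.2, -0.027, 0.043, 0.007, 0, 0, 0],
    [-0.2, -0.027, 0.043, 0.007, 0, 0, 0],
    [-0.2, -0.027, 0.043, 0.007, 0, 0, 0],
    [-0.2, -0.027, 0.043, 0.007, 0, 0, 0],
    [-0.2, -0.027, 0.043, 0.007, 0, 0, 0],
    [-0.2, -0.027, 0.043, 0.007, 0, 0, 0],
    [-0.2, -0.027, 0.043, 0.007, 0, 0, 0],
    [-0.2, -0.027, 0.043, 0.007, 0, 0, 0],
    [-0.2, -0.027, 0.043, 0.007, 0, 0, 0],
    [-0.2, -0.027, 0.043, 0.007, 0, 0, 0],
  ],
)

```text
time_s: 3.8
eef_pos: [623.4, 107.7, 161.1]
ee_rot: [-0.0, 0.755, 0.656, 0.0]
force: [0.2, -0.6, 0.6]
grip_width: 0.597
grip_force: 0.0
```

Run:
```python
from h import *
p=ctrl.capture("wrist");save(p,"w1.png")
for d in ctrl.landmark_of("heat_grip",p):print(d["score"],d["point"],at(p,d["point"],74))
plan((622,111,66,-1.71))
```

```text
0.6 [321.3, 204.1] [625.55657624 109.77440525  74.        ]
now [624.3 105.3 159.6] yaw 1.428 tilt [-0.001 -0.001 -1.   ]
(622, 111, 66, -1.71) az -0.004 dxyz [ 0.0053 -0.0031  0.0936]
```

View pics/w1.png

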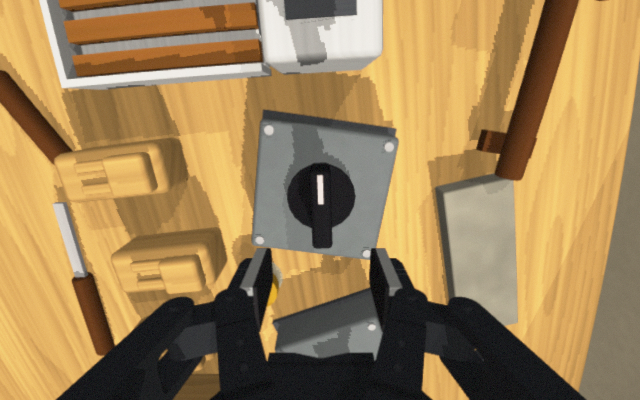

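The wrist view shows the bar (col 322, rows 163–247) aligned with the tool's x and centred between the pads. I'll go down, close and turn it counter-clockwise to idle.

Request:
send_rows(
  targets=[
    [-0.2, 0.005, 0, 0.014, 0, 0, 0],
    [-0.2, 0, 0, 0.014, 0, 0, 0],
    [-0.2, 0, 0, 0.014, 0, 0, 0],
    [-0.2, 0, 0, 0.014, 0, 0, 0],
    [-0.2, 0, 0, 0.014, 0, 0, 0],
    [-0.2, 0, 0, 0.014, 0, 0, 0],
    [-0.2, 0, 0, 0.014, 0, 0, 0],
    [0.9, 0, 0, 0, 0, 0, 0],
    [0.9, 0, 0, 0, 0, 0, 0],
    [0.9, 0, 0, 0, 0, 0, 0],
  ],
  squeeze=30,
)

```text
time_s: 5.15
eef_pos: [624.1, 113.7, 63.9]
ee_rot: [0.001, 0.754, 0.657, 0.001]
force: [6.7, -0.1, -4.9]
grip_width: 0.18
grip_force: 31.9
```

Run:
```python
from h import *
s=ctrl.sense();print(s["force"],s["grip_width"],s["grip_force"],s["wrist_torque"]);plan((625,110,62,-0.29))
```

```text
[ 6.71472996 -0.13421084 -4.92704174] 0.17966719927251076 31.859406530857086 [ 0.08044119 -0.80292157  0.42536079]
now [624.1 113.7  63.9] yaw 1.432 tilt [ 0.004 -0.    -1.   ]
(625, 110, 62, -0.29) az -1.419 dxyz [-0.0019 -0.0033  0.0019]
```

Request:
send_rows(
  targets=[
    [0.9, 0, 0, 0, 0, 0, -0.145],
    [0.9, 0, 0, 0, 0, 0, -0.145],
    [0.9, 0, 0, 0, 0, 0, -0.145],
    [0.9, 0, 0, 0, 0, 0, -0.145],
    [0.9, 0, 0, 0, 0, 0, -0.145],
    [0.9, 0, 0, 0, 0, 0, -0.145],
    [0.9, 0, 0, 0, 0, 0, -0.145],
    [0.9, 0, 0, 0, 0, 0, -0.145],
    [0.9, 0, 0, 0, 0, 0, -0.145],
    [0.9, 0, 0, 0, 0, 0, -0.1],
  ],
)

```text
time_s: 6.4
eef_pos: [618.9, 110.3, 63.8]
ee_rot: [-0.006, 0.15, 0.989, -0.004]
force: [-27.9, -22.4, 15.1]
grip_width: 0.177
grip_force: 32.3
```

Run:
```python
from h import *
s=ctrl.sense();print(s["force"],s["grip_width"],s["grip_force"],s["wrist_torque"]);plan((625,110,62,-0.29))
```

```text
[-27.89288523 -22.43754304  15.10212504] 0.17716497431018288 32.31753408908844 [-3.587277    4.31272732 -0.2063684 ]
now [618.9 110.3  63.8] yaw 2.84 tilt [-0.012 -0.007 -1.   ]
(625, 110, 62, -0.29) az -0.011 dxyz [-0.0059  0.0014  0.0018]
```

Request:
send_rows(
  targets=[
    [-0.2, 0, 0, 0, 0, 0, 0],
    [-0.2, 0, 0, 0, 0, 0, 0],
    [-0.2, 0, 0, 0, 0, 0, 0],
    [-0.2, 0, 0, -0.02, 0, 0, 0],
    [-0.2, 0, 0, -0.02, 0, 0, 0],
    [-0.2, 0, 0, -0.02, 0, 0, 0],
    [0.2, 0, 0, -0.02, 0, 0, 0],
    [0.6, 0, 0, -0.02, 0, 0, 0],
    [1, 0, 0, 0, 0, 0, 0],
    [1, 0, 0, 0, 0, 0, 0],
  ],
)

```text
time_s: 7.65
eef_pos: [622.6, 114.0, 162.3]
ee_rot: [-0.001, 0.152, 0.988, -0.0]
force: [0.4, -0.8, 0.0]
grip_width: 0.0
grip_force: 0.0
```

Run:
```python
from h import *
p=ctrl.capture("wrist");save(p,"w2.png",(150,60,500,400),1.4)
for q,z in(("heat_grip",74),("lever_knob",115),("lever_pivot",60)):
  for d in ctrl.landmark_of(q,p):print(q,d["score"],d["point"],at(p,d["point"],z))
plan((684,-93,165,.23),(684,-93,98,.23),(620,-107,98,.23),(580,-116,98,.23))
```

```text
heat_grip 0.82 [316.3, 206.5] [623.49556608 110.93160481  74.        ]
heat_grip 0.45 [86.5, 331.6] [ 680.53006067 -145.44037083   74.        ]
lever_knob 0.8 [83.1, 330.4] [654.93904874 -97.20759266 115.        ]
lever_pivot 0.78 [102.0, 263.2] [ 621.77281946 -101.95803441   60.        ]
now [622.6 113.9 162.5] yaw 2.837 tilt [-0.001  0.    -1.   ]
(684, -93, 165, 0.23) az -0.535 dxyz [-0.0126 -0.2154 -0.0025]
(684, -93, 98, 0.23) az 0.0 dxyz [-0.     0.     0.067]
(620, -107, 98, 0.23) az 0.0 dxyz [ 0.0655  0.001  -0.    ]
(580, -116, 98, 0.23) az 0.0 dxyz [ 0.041   0.0004 -0.    ]
```

View pics/w2.png

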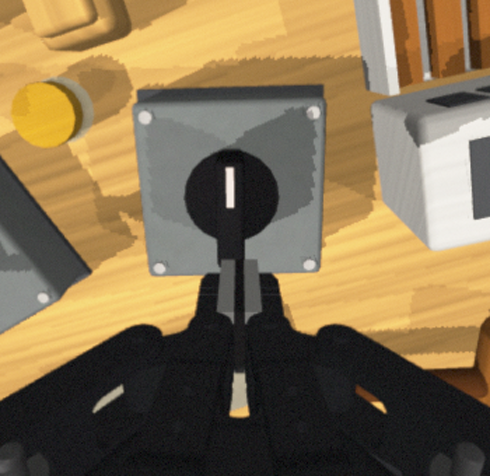

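The bar now lies along the box's edges (the idle stop). Next is the lever: come down on its far side with shut fingers and push it towards the robot.

Request:
send_rows(
  targets=[
    [1, 0, 0, 0, 0, 0, -0.134],
    [1, 0, 0, 0, 0, 0, -0.134],
    [1, 0, 0, 0, 0, 0, -0.134],
    [1, 0, 0, 0, 0, 0, -0.134],
    [1, -0.004, -0.043, 0, 0, 0, 0],
    [1, -0.004, -0.043, 0, 0, 0, 0],
    [1, -0.004, -0.043, 0, 0, 0, 0],
    [1, -0.004, -0.043, 0, 0, 0, 0],
    [1, -0.004, -0.043, 0, 0, 0, 0],
    [1, 0, 0, 0, 0, 0, 0],
  ],
)

```text
time_s: 9.1
eef_pos: [691.7, -93.9, 162.1]
ee_rot: [-0.0, -0.114, 0.994, 0.0]
force: [-0.0, 0.4, 0.3]
grip_width: 0.002
grip_force: 0.0
```

Request:
send_rows(
  targets=[
    [1, 0, 0, 0.022, 0, 0, 0],
    [1, 0, 0, 0.022, 0, 0, 0],
    [1, 0, 0, 0.02, 0, 0, 0],
    [1, 0, 0, 0, 0, 0, 0],
    [1, 0.015, 0, 0, 0, 0, 0],
    [1, 0.015, 0, 0, 0, 0, 0],
    [1, 0.015, 0, 0, 0, 0, 0],
    [1, 0.015, 0, 0, 0, 0, 0],
    [1, 0.015, 0, 0, 0, 0, 0],
    [1, 0, 0, 0, 0, 0, 0],
  ],
)

```text
time_s: 10.35
eef_pos: [618.6, -107.9, 100.6]
ee_rot: [0.001, -0.115, 0.993, -0.0]
force: [-0.3, 0.2, 0.4]
grip_width: -0.0
grip_force: 0.0
```

Request:
send_rows(
  targets=[
    [1, 0, 0, 0, 0, 0, 0],
    [1, -0.015, 0, 0, 0, 0, 0],
    [1, -0.015, 0, 0, 0, 0, 0],
    [1, 0, 0, -0.03, 0, 0, 0],
    [1, 0, 0, -0.03, 0, 0, 0],
    [1, 0, 0, -0.03, 0, 0, 0],
    [1, 0, 0, -0.03, 0, 0, 0],
    [0.5, 0, 0, -0.03, 0, 0, 0],
    [0, 0, 0, 0, 0, 0, 0],
    [-1, 0, 0, 0, 0, 0, 0],
  ],
)

```text
time_s: 11.6
eef_pos: [647.8, -100.9, 248.2]
ee_rot: [-0.001, -0.115, 0.993, 0.0]
force: [-0.1, -0.1, -0.6]
grip_width: 0.635
grip_force: 0.0
```

Run:
```python
from h import *
p=ctrl.capture("side");save(p,"s1.png",(190,110,480,320),2.5)
for q,z in(("lever_knob",115),("hare_1",0),("heat_grip",74)):
  for d in ctrl.landmark_of(q,p):
    if d["score"]>.3:print(q,round(d["score"],2),np.array(d["point"]).round(0),at(p,d["point"],z).round(0))
plan((448,156,150,0))
```

```text
lever_knob 0.68 [282. 165.] [ 586. -109.  115.]
hare_1 0.85 [310. 275.] [446. 157.   0.]
hare_1 0.75 [315. 244.] [455.  55.   0.]
hare_1 0.75 [419. 349.] [173. 295.   0.]
hare_1 0.74 [330. 218.] [436. -44.   0.]
hare_1 0.71 [334. 192.] [ 445. -156.   -0.]
hare_1 0.66 [294. 121.] [ 659. -497.    0.]
hare_1 0.53 [398. 150.] [ 271. -406.    0.]
hare_1 0.53 [205. 212.] [787.  10.   0.]
heat_grip 0.8 [246. 231.] [619. 112.  74.]
heat_grip 0.39 [273. 179.] [610. -92.  74.]
now [ 647.7 -101.   248.3] yaw -2.91 tilt [-0.002  0.    -1.   ]
(448, 156, 150, 0) az 0.231 dxyz [0.1997 0.257  0.0983]
```

View pics/s1.png

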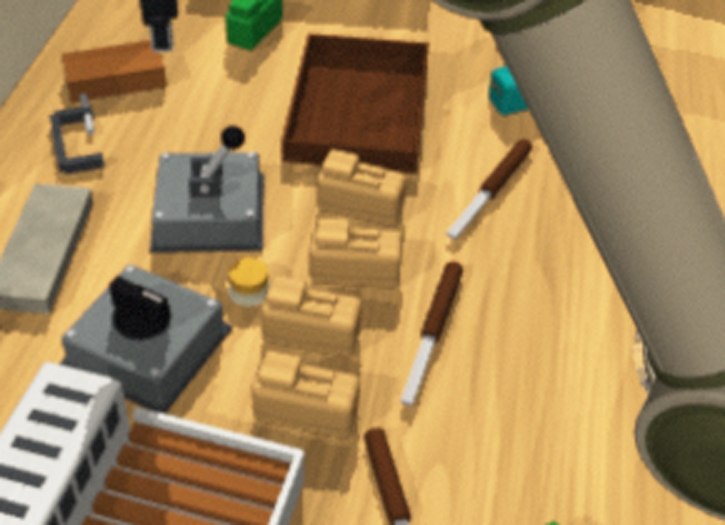

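Lever is OFF (knob at (586,-109), leaning to the robot). Now hare A at (448,156).

Request:
send_rows(
  targets=[
    [-0.7, 0, 0, 0, 0, 0, 0.135],
    [-0.7, 0, 0, 0, 0, 0, 0.135],
    [-0.7, 0.025, 0.032, 0.012, 0, 0, 0],
    [-0.7, 0.025, 0.032, 0.012, 0, 0, 0],
    [-0.7, 0.025, 0.032, 0.012, 0, 0, 0],
    [-0.7, 0.025, 0.032, 0.012, 0, 0, 0],
    [-0.7, 0.025, 0.032, 0.012, 0, 0, 0],
    [-0.7, 0.025, 0.032, 0.012, 0, 0, 0],
    [-0.7, 0.025, 0.032, 0.012, 0, 0, 0],
    [-0.7, 0.025, 0.032, 0.012, 0, 0, 0],
  ],
)

```text
time_s: 13.05
eef_pos: [456.9, 163.4, 152.7]
ee_rot: [-0.0, 0.019, 1.0, 0.0]
force: [1.0, 0.7, -0.2]
grip_width: 0.85
grip_force: 0.0
```

```bash
cat > look.py <<'E'
from h import *
import sys
n=sys.argv[1];p=ctrl.capture("wrist");save(p,n)
for q,z in(("hare_1",0),("hare_1_c",26)):
  for d in ctrl.landmark_of(q,p):
    if d["score"]>.3:print(q,round(d["score"],2),np.array(d["point"]).round(0),at(p,d["point"],z).round(0))
print(ctrl.sense()["force"].round(2))
if len(sys.argv)>2: plan([float(v) for v in sys.argv[2:6]])
else: plan()
E
python3 look.py w3.png 448 156 9 0
```

```text
hare_1 0.94 [217. 192.] [462.  57.   0.]
hare_1 0.77 [311. 173.] [446. 155.   0.]
hare_1 0.69 [ 21. 183.] [ 444. -154.    0.]
hare_1 0.67 [116. 166.] [431. -44.   0.]
hare_1_c 0.6 [308. 174.] [440. 153.  26.]
hare_1_c 0.35 [112. 170.] [429. -30.  26.]
[ 1.56 -0.23  0.18]
now [457.  163.3 152.9] yaw 3.105 tilt [-0.001 -0.    -1.   ]
[448.0, 156.0, 9.0, 0.0] az -0.036 dxyz [ 0.009  -0.0073  0.1439]
```

View pics/w3.png

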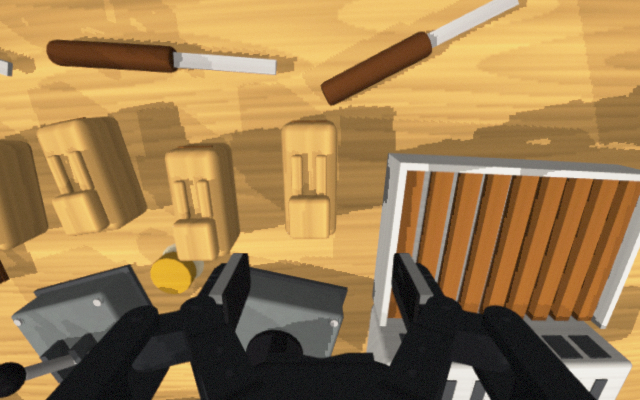

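Hare A at (446,155) is aligned with the tool. The rack rim is near, so I narrow the opening.

Request:
send_rows(
  targets=[
    [-0.5, 0.011, -0.009, 0, 0, 0, 0],
    [-0.5, 0, 0, 0.02, 0, 0, 0],
    [-0.5, 0, 0, 0.02, 0, 0, 0],
    [-0.5, 0, 0, 0.02, 0, 0, 0],
    [-0.5, 0, 0, 0.02, 0, 0, 0],
    [-0.5, 0, 0, 0.02, 0, 0, 0],
    [-0.5, 0, 0, 0.02, 0, 0, 0],
    [-0.5, 0, 0, 0.022, 0, 0, 0],
    [-0.5, 0, 0, 0, 0, 0, 0],
    [0.9, 0, 0, 0, 0, 0, 0],
  ],
  squeeze=50,
)

```text
time_s: 14.45
eef_pos: [447.5, 153.5, 12.1]
ee_rot: [0.001, 0.02, 1.0, 0.0]
force: [1.0, 2.2, 3.4]
grip_width: 0.555
grip_force: 3.1
```

Request:
send_rows(
  targets=[
    [0.9, 0, 0, 0, 0, 0, 0],
    [0.9, 0, 0, 0, 0, 0, 0],
    [0.9, 0, 0, -0.02, 0, 0, 0],
    [0.9, 0, 0, -0.02, 0, 0, 0],
    [0.9, 0, 0, -0.02, 0, 0, 0],
    [0.9, 0, 0, -0.02, 0, 0, 0],
    [0.9, 0, 0, -0.02, 0, 0, 0],
    [0.9, 0, 0, -0.02, 0, 0, 0],
    [0.9, 0, 0, 0, 0, 0, 0],
    [0.9, 0, 0, 0, 0, 0, 0],
  ],
)

```text
time_s: 15.7
eef_pos: [446.0, 153.8, 130.4]
ee_rot: [-0.001, 0.019, 1.0, -0.0]
force: [0.1, 0.2, -3.1]
grip_width: 0.538
grip_force: 52.2
```

```bash
cat > wt.py <<'E'
from h import *
f=[]
for _ in range(5): f.append(ctrl.sense()["force"]);ctrl.capture("wrist")
s=ctrl.sense();print(np.mean(f,0).round(2),np.std(f,0).round(2),"grip",s["grip_width"],s["grip_force"]);plan()
E
python3 wt.py
python3 - <<'E'
from h import *
p=ctrl.capture("top")
for q in("dryer","tray"):
  for d in ctrl.boxes_of(q,p)[:1]+ctrl.landmark_of(q,p)[:1]:print(q,d)
p=ctrl.capture("wrist");save(p,"w4.png")
for d in ctrl.landmark_of("dryer",p)[:2]:print(d,at(p,d["point"],0))
E
```

```text
[ 0.16 -0.01 -3.1 ] [0.36 0.48 0.46] grip 0.5345468993683195 52.180044651031494
now [446.3 153.8 130.8] yaw 3.103 tilt [-0.001 -0.    -1.   ]
dryer {'extent': [347.3, 209.8, 23.8, 36.6], 'score': 0.66}
dryer {'point': [177.3, 203.1], 'score': 0.75}
tray {'extent': [376.4, 184.3, 94.8, 68.0], 'score': 0.78}
tray {'point': [419.5, 218.4], 'score': 0.67}
{'point': [506.2, 254.5], 'score': 0.88} [524.16152727 344.63255347   0.        ]
```

View pics/w4.png

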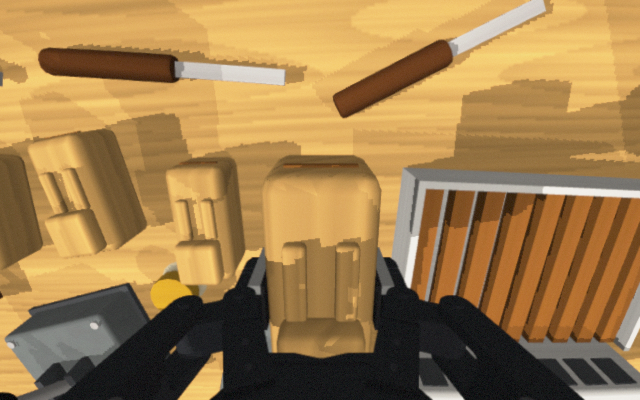

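Run:
```python
from h import *
p=ctrl.capture("wrist");c=at(p,(405,170),50);c2=at(p,(640,190),50);print(c,c2,np.arctan2(-(c2-c)[0],(c2-c)[1]))
q=ctrl.capture("top");print(at(q,(213.3,235.2),50));save(q,"t2.png",(90,120,250,260),4)
for y in(-.08,-.12):
  R=np.array([[np.cos(y),-np.sin(y)],[np.sin(y),np.cos(y)]])
  for k in(c,at(q,(213.3,235.2),50)):print(y,k[:2]+R@[86,121])
```

```text
[419.13794909 219.85649059  50.        ] [442.01943044 415.79248507  50.        ] -0.11625381911444942
[423.16370156 219.45101294  50.        ]
-0.08 [514.5325738  333.59683337]
-0.08 [518.55832627 333.19135572]
-0.12 [519.00466885 329.6910857 ]
-0.12 [523.03042132 329.28560805]
```

View pics/t2.png

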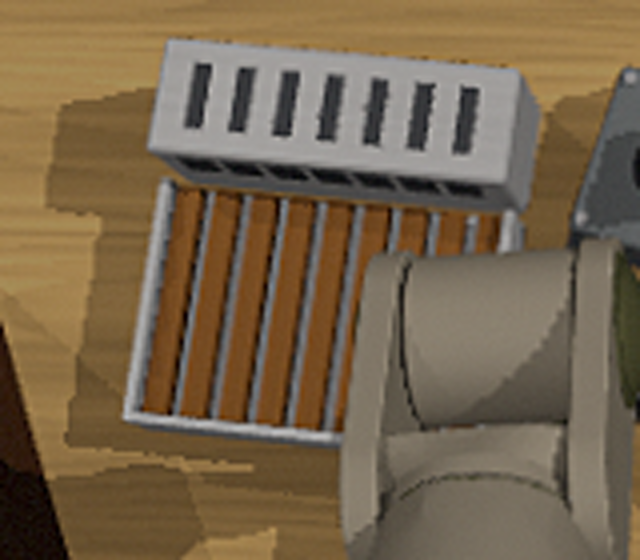

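Hare A pulls 3.1 N, so it is wet and goes on the rack. Dryer origin ≈ (520,334), yaw ≈ -0.105; first slot (522,400).

Run:
```python
from h import *
plan((522,400,130,-.105),(522,400,52,-.105))
```

```text
now [446.5 153.8 131.3] yaw 3.103 tilt [-0.  0. -1.]
(522, 400, 130, -0.105) az 0.066 dxyz [-0.0493  0.2527  0.0013]
(522, 400, 52, -0.105) az 0.0 dxyz [0.    0.    0.078]
```

Request:
send_rows(
  targets=[
    [0.9, 0, 0, 0, 0, 0, 0.066],
    [0.9, -0.007, 0.036, 0, 0, 0, 0],
    [0.9, -0.007, 0.036, 0, 0, 0, 0],
    [0.9, -0.007, 0.036, 0, 0, 0, 0],
    [0.9, -0.007, 0.036, 0, 0, 0, 0],
    [0.9, -0.007, 0.036, 0, 0, 0, 0],
    [0.9, -0.007, 0.036, 0, 0, 0, 0],
    [0.9, -0.007, 0.036, 0, 0, 0, 0],
    [0.9, 0, 0, 0, 0, 0, 0],
    [0.9, 0, 0, 0, 0, 0, 0],
  ],
)

```text
time_s: 17.65
eef_pos: [521.4, 398.9, 130.9]
ee_rot: [-0.0, 0.052, 0.999, -0.0]
force: [-0.9, -0.3, -2.4]
grip_width: 0.533
grip_force: 52.7
```

Run:
```python
from h import *
p=ctrl.capture("wrist");save(p,"w5.png");s=ctrl.sense();print(s["grip_width"],s["force"])
for l in((-80,-115),(-80,115),(80,115),(80,-115)):
  y=-.105;R=np.array([[np.cos(y),-np.sin(y)],[np.sin(y),np.cos(y)]]);print(l,proj(p,[*(np.array([520,334])+R@l),40]))
plan((522,400,52,-.105))
```

```text
0.531654518567103 [ 0.19902658  0.05848341 -2.63465513]
(-80, -115) [ 85.52037804 110.70951649]
(-80, 115) [387.21209835 108.73606727]
(80, 115) [374.81207062 291.53554415]
(80, -115) [126.84306012 289.68032294]
now [521.5 398.6 131.1] yaw 3.036 tilt [-0.001 -0.    -1.   ]
(522, 400, 52, -0.105) az -0.0 dxyz [-0.0003  0.0014  0.0791]
```

View pics/w5.png

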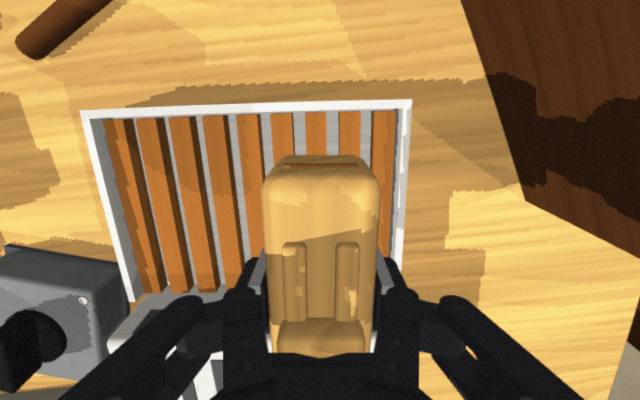

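Rim inner edges are at columns ~95 and ~398, so the dryer origin is about (523,341). I shift 5 mm and lower.

Request:
send_rows(
  targets=[
    [0.9, 0, 0.006, 0.01, 0, 0, 0],
    [0.9, 0, 0, 0.015, 0, 0, 0],
    [0.9, 0, 0, 0.015, 0, 0, 0],
    [0.9, 0, 0, 0.015, 0, 0, 0],
    [0.9, 0, 0, 0.015, 0, 0, 0],
    [0.9, 0, 0, 0.006, 0, 0, 0],
    [0.9, 0, 0, 0.003, 0, 0, 0],
    [0.9, 0, 0, 0, 0, 0, 0],
    [0.9, 0, 0, 0, 0, 0, 0],
    [0.9, 0, 0, 0, 0, 0, 0],
  ],
)

```text
time_s: 18.95
eef_pos: [522.4, 405.3, 52.5]
ee_rot: [0.0, 0.052, 0.999, 0.0]
force: [0.1, 0.6, -3.1]
grip_width: 0.531
grip_force: 53.0
```

```bash
python3 wt.py
```

```text
[-0.03  0.24 -2.75] [0.25 0.45 0.49] grip 0.5362298760979723 52.981361746788025
now [522.3 405.3  52.4] yaw 3.037 tilt [ 0.  0. -1.]
```

Request:
send_rows(
  targets=[
    [0.9, 0, 0, 0.002, 0, 0, 0],
    [0.9, 0, 0, 0.001, 0, 0, 0],
    [0.5, 0, 0, 0, 0, 0, 0],
    [-0.05, 0, 0, 0, 0, 0, 0],
    [-0.3, 0, 0, 0, 0, 0, 0],
    [-0.3, 0, 0, 0, 0, 0, 0],
    [-0.3, 0, 0, -0.025, 0, 0, 0],
    [-0.3, 0, 0, -0.035, 0, 0, 0],
    [-0.3, 0, 0, -0.035, 0, 0, 0],
    [-0.3, 0, 0, 0, 0, 0, 0],
  ],
)

```text
time_s: 20.45
eef_pos: [523.4, 405.9, 147.2]
ee_rot: [0.002, 0.052, 0.999, 0.001]
force: [-0.4, -0.4, 0.1]
grip_width: 0.652
grip_force: 0.0
```

```bash
cat > hares.py <<'E'
from h import *
import sys
for n in sys.argv[1:]:
  p=ctrl.capture(n)
  for d in ctrl.landmark_of("hare_1",p):
    if d["score"]>.3:
      a=at(p,d["point"],0)
      print(n,round(d["score"],2),np.array(d["point"]).round(0),a.round(0),"z40",at(p,d["point"],40)[:2].round(0))
E
python3 hares.py top side; python3 -c "
from h import *
plan((455,57,150,0),(455,57,9,0))"
```

```text
top 0.94 [313. 239.] [425. -42.   0.] z40 [421. -42.]
top 0.86 [449. 301.] [ 262. -409.    0.] z40 [ 263. -398.]
top 0.7 [146. 195.] [535. 422.   0.] z40 [528. 408.]
top 0.61 [357. 231.] [ 447. -160.    0.] z40 [ 442. -156.]
top 0.57 [278. 226.] [457.  56.   0.] z40 [452.  53.]
top 0.5 [185. 334.] [165. 293.   0.] z40 [169. 284.]
side 0.79 [415. 351.] [180. 302.   0.] z40 [186. 324.]
side 0.78 [294. 118.] [ 661. -514.    0.] z40 [ 644. -455.]
side 0.77 [250. 357.] [523. 390.   0.] z40 [513. 407.]
side 0.54 [312. 245.] [462.  60.   0.] z40 [454.  92.]
now [521.8 405.  142.8] yaw 3.037 tilt [-0.002 -0.001 -1.   ]
(455, 57, 150, 0) az -0.105 dxyz [ 0.0668 -0.348  -0.0072]
(455, 57, 9, 0) az 0.0 dxyz [0.    0.    0.141]
```

Request:
send_rows(
  targets=[
    [-0.6, 0, 0, 0, 0, 0, -0.105],
    [-0.6, 0.008, -0.043, 0, 0, 0, 0],
    [-0.6, 0.008, -0.043, 0, 0, 0, 0],
    [-0.6, 0.008, -0.043, 0, 0, 0, 0],
    [-0.6, 0.008, -0.043, 0, 0, 0, 0],
    [-0.6, 0.008, -0.043, 0, 0, 0, 0],
    [-0.6, 0.008, -0.043, 0, 0, 0, 0],
    [-0.6, 0.008, -0.043, 0, 0, 0, 0],
    [-0.6, 0.008, -0.043, 0, 0, 0, 0],
    [-0.6, 0, 0, 0, 0, 0, 0],
  ],
)

```text
time_s: 21.9
eef_pos: [457.8, 59.4, 143.6]
ee_rot: [-0.001, 0.002, 1.0, -0.0]
force: [0.5, 0.1, 0.1]
grip_width: 0.803
grip_force: 0.0
```

```bash
python3 look.py w6.png 456 56 9 0
```

```text
hare_1 0.94 [105. 173.] [ 444. -154.    0.]
hare_1 0.83 [314. 189.] [461.  54.   0.]
hare_1 0.66 [215. 160.] [431. -42.   0.]
[-0.05  0.39  0.29]
now [458.3  61.9 143.9] yaw -3.141 tilt [-0.001  0.    -1.   ]
[456.0, 56.0, 9.0, 0.0] az 0.001 dxyz [ 0.0023 -0.0059  0.1349]
```

View pics/w6.png

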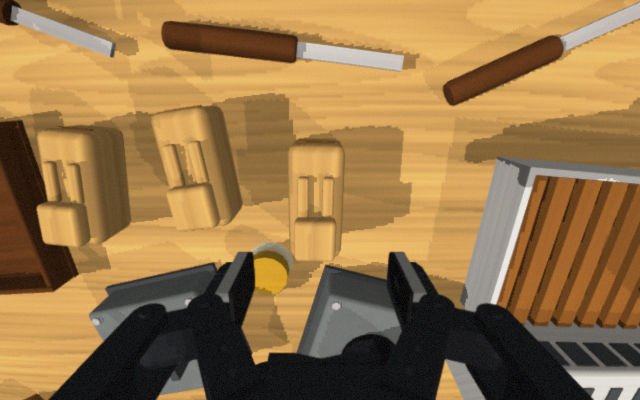

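Hare B is at (458,55), aligned. Going down, gripping and weighing it.

Request:
send_rows(
  targets=[
    [-0.6, 0.001, -0.007, 0, 0, 0, 0],
    [-0.6, 0, 0, 0.02, 0, 0, 0],
    [-0.6, 0, 0, 0.02, 0, 0, 0],
    [-0.6, 0, 0, 0.02, 0, 0, 0],
    [-0.6, 0, 0, 0.02, 0, 0, 0],
    [-0.6, 0, 0, 0.02, 0, 0, 0],
    [-0.6, 0, 0, 0.02, 0, 0, 0],
    [-0.6, 0, 0, 0.014, 0, 0, 0],
    [-0.6, 0, 0, 0, 0, 0, 0],
    [0.9, 0, 0, 0, 0, 0, 0],
  ],
  squeeze=60,
)

```text
time_s: 23.3
eef_pos: [457.7, 54.3, 10.8]
ee_rot: [0.0, -0.0, 1.0, -0.0]
force: [0.8, -0.3, -0.2]
grip_width: 0.604
grip_force: 0.0
```

Request:
send_rows(
  targets=[
    [0.9, 0, 0, 0, 0, 0, 0],
    [0.9, 0, 0, 0, 0, 0, 0],
    [0.9, 0, 0, -0.02, 0, 0, 0],
    [0.9, 0, 0, -0.02, 0, 0, 0],
    [0.9, 0, 0, -0.02, 0, 0, 0],
    [0.9, 0, 0, -0.02, 0, 0, 0],
    [0.9, 0, 0, -0.02, 0, 0, 0],
    [0.9, 0, 0, -0.02, 0, 0, 0],
    [0.9, 0, 0, 0, 0, 0, 0],
    [0.9, 0, 0, 0, 0, 0, 0],
  ],
)

```text
time_s: 24.55
eef_pos: [456.9, 54.3, 129.6]
ee_rot: [-0.001, -0.0, 1.0, 0.0]
force: [-0.6, -0.5, -1.5]
grip_width: 0.533
grip_force: 61.3
```

```bash
python3 wt.py
```

```text
[-0.27  0.14 -1.37] [0.3  0.66 0.29] grip 0.5317498588234372 61.3402533531189
now [457.1  54.3 129.8] yaw -3.141 tilt [-0.001  0.    -1.   ]
```

1.37 N, so it is dry and goes in the tray at ≈(490,-346), yaw ≈ 0.07, slot (494,-408).

```bash
python3 -c "
from h import *
plan((494,-408,130,.07),(494,-408,17,.07))"
```

```text
now [457.1  54.3 129.8] yaw -3.141 tilt [-0.001  0.    -1.   ]
(494, -408, 130, 0.07) az -0.07 dxyz [-4.400e-03 -4.637e-01 -2.000e-04]
(494, -408, 17, 0.07) az 0.0 dxyz [-0.     0.     0.113]
```

Request:
send_rows(
  targets=[
    [0.9, 0, 0, -0.01, 0, 0, -0.07],
    [0.9, 0, -0.058, 0, 0, 0, 0],
    [0.9, 0, -0.058, 0, 0, 0, 0],
    [0.9, 0, -0.058, 0, 0, 0, 0],
    [0.9, 0, -0.058, 0, 0, 0, 0],
    [0.9, 0, -0.058, 0, 0, 0, 0],
    [0.9, 0, -0.058, 0, 0, 0, 0],
    [0.9, -0.004, -0.058, 0, 0, 0, 0],
    [0.9, 0, -0.058, 0, 0, 0, 0],
    [0.9, 0, 0, 0, 0, 0, 0],
  ],
)

```text
time_s: 26.05
eef_pos: [492.9, -411.6, 138.8]
ee_rot: [-0.0, -0.033, 0.999, 0.0]
force: [0.4, -0.1, -2.3]
grip_width: 0.534
grip_force: 61.8
```

Run:
```python
from h import *
p=ctrl.capture("wrist");save(p,"w7.png");s=ctrl.sense();print(s["grip_width"],s["force"])
y=.07;R=np.array([[np.cos(y),-np.sin(y)],[np.sin(y),np.cos(y)]])
for l in((-85,-120),(-85,120),(85,120),(85,-120)):
  print(l,proj(p,[*(np.array([490,-346])+R@l),35]))
for d in ctrl.landmark_of("tray",p)[:2]:print(d,at(p,d["point"],0))
plan((494,-408,17,.07))
```

```text
0.535232547581135 [-0.2356513   0.97021381 -1.82313352]
(-85, -120) [250.01475784  96.82561216]
(-85, 120) [552.24865062  98.41394482]
(85, 120) [511.42049659 282.70814124]
(85, -120) [263.55533386 284.55892211]
{'point': [394.4, 185.4], 'score': 0.92} [ 486.2358098  -339.62853965    0.        ]
now [ 493.6 -408.1  139.4] yaw -3.072 tilt [-0.001  0.001 -1.   ]
(494, -408, 17, 0.07) az -0.0 dxyz [-4.000e-04  1.000e-04  1.224e-01]
```

View pics/w7.png

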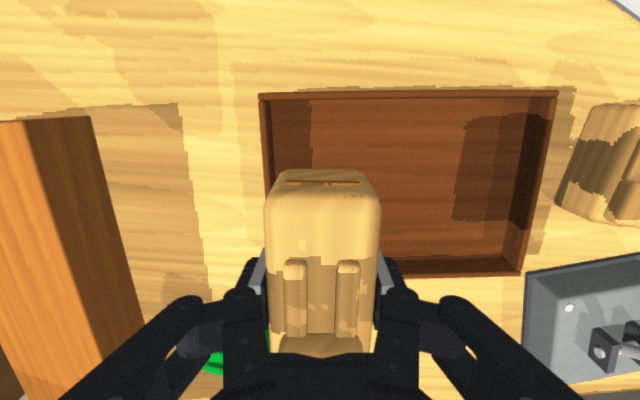

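The tray corners (258,94), (558,92) and (522,273) put its origin at (486,-340). I correct and lower.

Request:
send_rows(
  targets=[
    [0.9, 0.004, 0.007, 0.015, 0, 0, 0],
    [0.9, 0, 0, 0.02, 0, 0, 0],
    [0.9, 0, 0, 0.02, 0, 0, 0],
    [0.9, 0, 0, 0.02, 0, 0, 0],
    [0.9, 0, 0, 0.02, 0, 0, 0],
    [0.9, 0, 0, 0.015, 0, 0, 0],
    [0.9, 0, 0, 0.01, 0, 0, 0],
    [0.9, 0, 0, 0.004, 0, 0, 0],
    [0.9, 0, 0, 0, 0, 0, 0],
    [0.9, 0, 0, 0, 0, 0, 0],
  ],
)

```text
time_s: 27.4
eef_pos: [489.7, -401.6, 17.2]
ee_rot: [0.0, -0.035, 0.999, -0.0]
force: [-2.1, 3.4, 6.3]
grip_width: 0.536
grip_force: 62.2
```

Request:
send_rows(
  targets=[
    [0.5, 0, 0, 0, 0, 0, 0],
    [-0.05, 0, 0, 0, 0, 0, 0],
    [-0.3, 0, 0, 0, 0, 0, 0],
    [-0.3, 0, 0, 0, 0, 0, 0],
    [-0.3, 0, 0, -0.025, 0, 0, 0],
    [-0.3, 0, 0, -0.03, 0, 0, 0],
    [-0.3, 0, 0, -0.03, 0, 0, 0],
    [-0.3, 0, 0, -0.03, 0, 0, 0],
    [-0.5, 0, 0, -0.02, 0, 0, 0],
    [-0.6, 0, 0, 0, 0, 0, 0],
  ],
)

```text
time_s: 28.65
eef_pos: [489.8, -402.1, 152.5]
ee_rot: [0.001, -0.035, 0.999, -0.001]
force: [0.1, -0.0, -0.2]
grip_width: 0.799
grip_force: 0.0
```

```bash
python3 hares.py top side wrist; python3 -c "
from h import *
plan((446,-157,150,-.09))"
```

```text
top 0.91 [185. 332.] [170. 292.   0.] z40 [173. 283.]
top 0.91 [447. 302.] [ 261. -405.    0.] z40 [ 261. -394.]
top 0.82 [473. 155.] [ 670. -489.    0.] z40 [ 658. -476.]
top 0.74 [147. 196.] [534. 421.   0.] z40 [527. 407.]
top 0.61 [358. 230.] [ 450. -162.    0.] z40 [ 445. -159.]
top 0.48 [262. 166.] [623. 103.   0.] z40 [613.  99.]
side 0.97 [247. 357.] [528. 391.   0.] z40 [518. 409.]
side 0.83 [418. 350.] [175. 297.   0.] z40 [181. 319.]
side 0.72 [335. 190.] [ 444. -166.    0.] z40 [ 438. -123.]
side 0.66 [292. 123.] [ 662. -483.    0.] z40 [ 646. -425.]
side 0.57 [335. 137.] [ 493. -431.    0.] z40 [ 484. -376.]
side 0.41 [398. 150.] [ 272. -405.    0.] z40 [ 273. -351.]
wrist 0.96 [564. 158.] [ 444. -157.    0.] z40 [ 439. -191.]
wrist 0.77 [238. 324.] [ 669. -487.    0.] z40 [ 633. -476.]
now [ 489.2 -401.3  150.2] yaw -3.071 tilt [-0.001  0.001 -1.   ]
(446, -157, 150, -0.09) az 0.16 dxyz [6.500e-02 2.395e-01 2.000e-04]
```

Request:
send_rows(
  targets=[
    [-0.6, 0, 0, 0, 0, 0, 0.08],
    [-0.6, 0, 0, 0, 0, 0, 0.08],
    [-0.6, 0.011, 0.04, 0, 0, 0, 0],
    [-0.6, 0.011, 0.04, 0, 0, 0, 0],
    [-0.6, 0.011, 0.04, 0, 0, 0, 0],
    [-0.6, 0.011, 0.04, 0, 0, 0, 0],
    [-0.6, 0.011, 0.04, 0, 0, 0, 0],
    [-0.6, 0.01, 0.04, 0, 0, 0, 0],
    [-0.6, 0, 0, 0, 0, 0, 0],
    [-0.6, 0, 0, 0, 0, 0, 0],
  ],
)

```text
time_s: 30.2
eef_pos: [446.4, -157.2, 151.3]
ee_rot: [0.0, 0.045, 0.999, -0.0]
force: [-0.2, -0.1, 0.4]
grip_width: 0.799
grip_force: 0.0
```

```bash
python3 look.py w8.png 446 -157 9 -.09
```

```text
hare_1 0.93 [101. 244.] [ 494. -406.    0.]
hare_1 0.84 [323. 181.] [ 444. -154.    0.]
hare_1 0.67 [ 87. 369.] [ 673. -490.    0.]
hare_1 0.62 [27. 20.] [ 269. -407.    0.]
hare_1 0.47 [603. 353.] [709. 194.   0.]
[-0.27 -0.35 -0.06]
now [ 446.3 -157.6  151.1] yaw 3.051 tilt [-0. -0. -1.]
[446.0, -157.0, 9.0, -0.09] az -0.001 dxyz [0.0003 0.0005 0.1421]
```

View pics/w8.png

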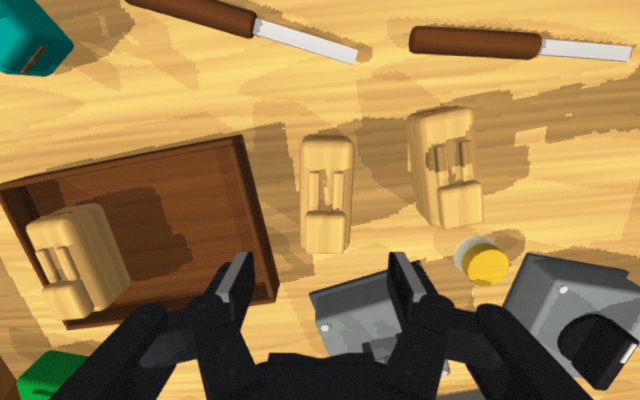

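Hare B lies in the tray (lower left). D (cols 300–353) is aligned and centred, and C is still at (448,165). I go down on D.

Request:
send_rows(
  targets=[
    [-0.55, 0.001, 0.002, 0.01, 0, 0, 0],
    [-0.55, 0, 0, 0.02, 0, 0, 0],
    [-0.55, 0, 0, 0.02, 0, 0, 0],
    [-0.55, 0, 0, 0.02, 0, 0, 0],
    [-0.55, 0, 0, 0.02, 0, 0, 0],
    [-0.55, 0, 0, 0.02, 0, 0, 0],
    [-0.55, 0, 0, 0.02, 0, 0, 0],
    [-0.55, 0, 0, 0.012, 0, 0, 0],
    [-0.55, 0, 0, 0, 0, 0, 0],
    [0.9, 0, 0, 0, 0, 0, 0],
  ],
  squeeze=60,
)

```text
time_s: 31.6
eef_pos: [445.7, -154.8, 9.8]
ee_rot: [0.0, 0.045, 0.999, -0.0]
force: [1.3, 6.8, 6.2]
grip_width: 0.583
grip_force: 5.1
```

Request:
send_rows(
  targets=[
    [0.9, 0, 0, 0, 0, 0, 0],
    [0.9, 0, 0, 0, 0, 0, 0],
    [0.9, 0, 0, -0.02, 0, 0, 0],
    [0.9, 0, 0, -0.02, 0, 0, 0],
    [0.9, 0, 0, -0.02, 0, 0, 0],
    [0.9, 0, 0, -0.02, 0, 0, 0],
    [0.9, 0, 0, -0.025, 0, 0, 0],
    [0.9, 0, 0, -0.025, 0, 0, 0],
    [0.9, 0, 0, 0, 0, 0, 0],
    [0.9, 0, 0, 0, 0, 0, 0],
  ],
)

```text
time_s: 32.85
eef_pos: [444.8, -154.3, 138.2]
ee_rot: [-0.001, 0.045, 0.999, 0.0]
force: [-0.6, 0.4, -3.0]
grip_width: 0.532
grip_force: 62.2
```

```bash
python3 wt.py;python3 -c "
from h import *
plan((490,-335,140,.065),(490,-335,17,.065))
plan((512,282,150,-.105),(512,282,52,-.105))"
```

```text
[-0.03  0.04 -2.77] [0.32 0.32 0.29] grip 0.5289887140196149 62.23285675048828
now [ 445.1 -154.5  138.6] yaw 3.052 tilt [-0.001  0.001 -1.   ]
now [ 445.1 -154.5  138.6] yaw 3.052 tilt [-0.001  0.001 -1.   ]
(490, -335, 140, 0.065) az -0.155 dxyz [-0.033  -0.183  -0.0014]
(490, -335, 17, 0.065) az 0.0 dxyz [-0.     0.     0.123]
now [ 445.1 -154.5  138.6] yaw 3.052 tilt [-0.001  0.001 -1.   ]
(512, 282, 150, -0.105) az 0.015 dxyz [-0.0207  0.4411 -0.0114]
(512, 282, 52, -0.105) az 0.0 dxyz [0.    0.    0.098]
```

2.77 N, so D is wet. It goes on the rack's near end at (511,275).

Request:
send_rows(
  targets=[
    [0.9, 0, 0, -0.015, 0, 0, 0.015],
    [0.9, -0.002, 0.044, 0, 0, 0, 0],
    [0.9, -0.002, 0.054, 0, 0, 0, 0],
    [0.9, -0.002, 0.056, 0, 0, 0, 0],
    [0.9, -0.002, 0.056, 0, 0, 0, 0],
    [0.9, -0.003, 0.056, 0, 0, 0, 0],
    [0.9, -0.003, 0.056, 0, 0, 0, 0],
    [0.9, -0.003, 0.056, 0, 0, 0, 0],
    [0.9, -0.003, 0.056, 0, 0, 0, 0],
    [0.9, 0, 0, 0, 0, 0, 0],
  ],
)

```text
time_s: 34.35
eef_pos: [510.2, 278.0, 153.3]
ee_rot: [-0.0, 0.05, 0.999, 0.0]
force: [0.3, -0.5, -3.0]
grip_width: 0.526
grip_force: 62.9
```

```bash
python3 wt.py;python3 -c "
from h import *
plan((511,275,50,-.105))"; python3 hares.py wrist
```

```text
[ 0.29 -0.13 -2.97] [0.2  0.26 0.53] grip 0.5284364504987581 62.92712688446045
now [510.7 273.9 154.2] yaw 3.036 tilt [-0. -0. -1.]
now [510.7 273.9 154.2] yaw 3.036 tilt [-0. -0. -1.]
(511, 275, 50, -0.105) az -0.001 dxyz [-1.000e-04  1.100e-03  1.042e-01]
wrist 0.86 [468. 187.] [531. 426.   0.] z40 [517. 407.]
wrist 0.76 [  5. 140.] [431. -43.   0.] z40 [431.   1.]
wrist 0.73 [ 83. 234.] [541.   5.   0.] z40 [526.  43.]
wrist 0.66 [316. 245.] [580. 262.   0.] z40 [560. 265.]
```

Request:
send_rows(
  targets=[
    [0.9, 0, 0.001, 0.015, 0, 0, 0],
    [0.9, 0, 0, 0.02, 0, 0, 0],
    [0.9, 0, 0, 0.02, 0, 0, 0],
    [0.9, 0, 0, 0.02, 0, 0, 0],
    [0.9, 0, 0, 0.015, 0, 0, 0],
    [0.9, 0, 0, 0.01, 0, 0, 0],
    [0.9, 0, 0, 0.004, 0, 0, 0],
    [0.9, 0, 0, 0, 0, 0, 0],
    [0.9, 0, 0, 0, 0, 0, 0],
    [0.9, 0, 0, 0, 0, 0, 0],
  ],
)

```text
time_s: 35.95
eef_pos: [510.9, 275.9, 50.5]
ee_rot: [0.0, 0.052, 0.999, 0.0]
force: [-0.1, 0.1, -2.9]
grip_width: 0.533
grip_force: 63.1
```

Request:
send_rows(
  targets=[
    [0.5, 0, 0, 0, 0, 0, 0],
    [-0.05, 0, 0, 0, 0, 0, 0],
    [-0.3, 0, 0, 0, 0, 0, 0],
    [-0.3, 0, 0, 0, 0, 0, 0],
    [-0.3, 0, 0, -0.025, 0, 0, 0],
    [-0.3, 0, 0, -0.03, 0, 0, 0],
    [-0.3, 0, 0, -0.03, 0, 0, 0],
    [-0.3, 0, 0, -0.02, 0, 0, 0],
    [-0.5, 0, 0, 0, 0, 0, 0],
    [-0.6, 0, 0, 0, 0, 0, 0],
  ],
)

```text
time_s: 37.2
eef_pos: [510.4, 275.7, 154.3]
ee_rot: [-0.001, 0.052, 0.999, -0.0]
force: [-0.1, -0.2, 0.1]
grip_width: 0.798
grip_force: 0.0
```

```bash
python3 hares.py wrist; python3 -c "
from h import *
plan((431,-44,150,.06))"
```

```text
wrist 0.7 [  5. 146.] [436. -44.   0.] z40 [436.   1.]
wrist 0.64 [321. 195.] [523. 275.   0.] z40 [510. 276.]
wrist 0.59 [468. 188.] [531. 427.   0.] z40 [518. 408.]
now [510.4 275.7 154.2] yaw 3.037 tilt [-0.002 -0.001 -1.   ]
(431, -44, 150, 0.06) az -0.165 dxyz [ 0.0984 -0.3144  0.0042]
```

Request:
send_rows(
  targets=[
    [-0.6, 0, 0, 0, 0, 0, -0.165],
    [-0.6, 0.014, -0.045, 0, 0, 0, 0],
    [-0.6, 0.014, -0.045, 0, 0, 0, 0],
    [-0.6, 0.014, -0.045, 0, 0, 0, 0],
    [-0.6, 0.014, -0.045, 0, 0, 0, 0],
    [-0.6, 0.014, -0.045, 0, 0, 0, 0],
    [-0.6, 0.014, -0.045, 0, 0, 0, 0],
    [-0.6, 0.014, -0.045, 0, 0, 0, 0],
    [-0.6, 0, 0, 0, 0, 0, 0],
    [-0.6, 0, 0, 0, 0, 0, 0],
  ],
)

```text
time_s: 38.55
eef_pos: [431.8, -44.1, 155.0]
ee_rot: [-0.0, -0.03, 1.0, 0.0]
force: [-0.0, -0.4, -0.1]
grip_width: 0.802
grip_force: 0.0
```

```bash
python3 look.py w9.png 431 -43 9 .06; python3 hares.py side
```

```text
hare_1 0.61 [617. 280.] [529. 320.   0.]
hare_1 0.56 [323. 184.] [433. -41.   0.]
[ 0.05  0.51 -0.55]
now [432.  -43.5 155.1] yaw -3.08 tilt [-0.  0. -1.]
[431.0, -43.0, 9.0, 0.06] az 0.002 dxyz [0.001  0.0006 0.1461]
side 0.92 [417. 350.] [176. 298.   0.] z40 [182. 320.]
side 0.9 [401. 150.] [ 264. -407.   -0.] z40 [ 265. -353.]
side 0.88 [268. 300.] [527. 249.   0.] z40 [517. 273.]
side 0.85 [330. 218.] [435. -45.   0.] z40 [429.  -7.]
side 0.81 [292. 121.] [ 663. -495.    0.] z40 [ 646. -437.]
side 0.64 [246. 355.] [532. 388.   0.] z40 [522. 406.]
side 0.34 [336. 141.] [ 487. -411.    0.] z40 [ 478. -356.]
```

View pics/w9.png

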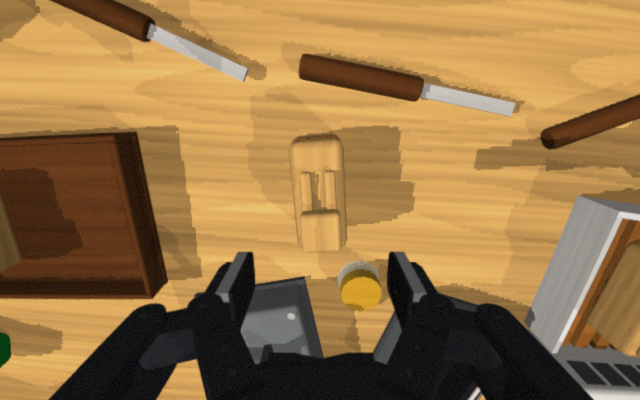

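Hare C (cols 290–346) is centred, with a slight extra turn of ~0.05.

Request:
send_rows(
  targets=[
    [-0.6, 0.001, 0.001, 0.014, 0, 0, -0.04],
    [-0.6, 0, 0, 0.02, 0, 0, 0],
    [-0.6, 0, 0, 0.02, 0, 0, 0],
    [-0.6, 0, 0, 0.02, 0, 0, 0],
    [-0.6, 0, 0, 0.02, 0, 0, 0],
    [-0.6, 0, 0, 0.02, 0, 0, 0],
    [-0.6, 0, 0, 0.02, 0, 0, 0],
    [-0.6, 0, 0, 0.012, 0, 0, 0],
    [-0.6, 0, 0, 0, 0, 0, 0],
    [0.9, 0, 0, 0, 0, 0, 0],
  ],
  squeeze=60,
)

```text
time_s: 40.05
eef_pos: [431.3, -43.5, 9.8]
ee_rot: [0.0, -0.05, 0.999, -0.0]
force: [1.1, 0.2, 0.4]
grip_width: 0.6
grip_force: 0.0
```

Request:
send_rows(
  targets=[
    [0.9, 0, 0, 0, 0, 0, 0],
    [0.9, 0, 0, 0, 0, 0, 0],
    [0.9, 0, 0, -0.02, 0, 0, 0],
    [0.9, 0, 0, -0.02, 0, 0, 0],
    [0.9, 0, 0, -0.02, 0, 0, 0],
    [0.9, 0, 0, -0.02, 0, 0, 0],
    [0.9, 0, 0, -0.025, 0, 0, 0],
    [0.9, 0, 0, -0.025, 0, 0, 0],
    [0.9, 0, 0, 0, 0, 0, 0],
    [0.9, 0, 0, 0, 0, 0, 0],
  ],
)

```text
time_s: 41.3
eef_pos: [430.4, -43.3, 138.4]
ee_rot: [-0.001, -0.05, 0.999, 0.0]
force: [0.0, -0.1, -1.7]
grip_width: 0.53
grip_force: 61.4
```

```bash
python3 wt.py;python3 -c "
from h import *
plan((484,-310,140,.065),(484,-310,17,.065))
plan((517,340,150,-.105),(517,340,50,-.105))"
```

```text
[-0.1  -0.17 -1.43] [0.44 0.13 0.57] grip 0.536058876154967 61.437002420425415
now [430.6 -43.4 138.7] yaw -3.041 tilt [-0.001  0.    -1.   ]
now [430.6 -43.4 138.7] yaw -3.041 tilt [-0.001  0.    -1.   ]
(484, -310, 140, 0.065) az 0.035 dxyz [-0.036  -0.2695 -0.0013]
(484, -310, 17, 0.065) az 0.0 dxyz [-0.     0.     0.123]
now [430.6 -43.4 138.7] yaw -3.041 tilt [-0.001  0.    -1.   ]
(517, 340, 150, -0.105) az 0.205 dxyz [-0.0457  0.3904 -0.0113]
(517, 340, 50, -0.105) az 0.0 dxyz [0.  0.  0.1]
```

1.43 N, so C is dry and goes in the tray at (484,-310).

Request:
send_rows(
  targets=[
    [0.9, 0, 0, 0, 0, 0, 0.035],
    [0.9, -0.006, -0.045, 0, 0, 0, 0],
    [0.9, -0.006, -0.045, 0, 0, 0, 0],
    [0.9, -0.006, -0.045, 0, 0, 0, 0],
    [0.9, -0.006, -0.045, 0, 0, 0, 0],
    [0.9, -0.006, -0.045, 0, 0, 0, 0],
    [0.9, -0.006, -0.045, 0, 0, 0, 0],
    [0.9, 0, 0, 0, 0, 0, 0],
    [0.9, 0, 0, 0, 0, 0, 0],
    [0.9, 0, 0, 0, 0, 0, 0],
  ],
)

```text
time_s: 42.8
eef_pos: [484.4, -309.7, 139.3]
ee_rot: [-0.0, -0.033, 0.999, 0.0]
force: [-0.1, 0.7, -1.3]
grip_width: 0.529
grip_force: 62.0
```

```bash
python3 wt.py;python3 -c "
from h import *
plan((484,-310,17,.065))"; python3 hares.py wrist
```

```text
[ 0.09  0.21 -1.35] [0.48 0.28 0.53] grip 0.5318322794511956 61.96468949317932
now [ 484.4 -310.2  139.5] yaw -3.076 tilt [ 0. -0. -1.]
now [ 484.4 -310.2  139.5] yaw -3.076 tilt [ 0. -0. -1.]
(484, -310, 17, 0.065) az 0.001 dxyz [0.0004 0.0003 0.1225]
wrist 0.9 [157. 328.] [ 669. -491.    0.] z40 [ 631. -466.]
wrist 0.67 [318. 252.] [ 555. -307.    0.] z40 [ 534. -308.]
wrist 0.65 [224. 189.] [ 493. -404.    0.] z40 [ 481. -392.]
```

Request:
send_rows(
  targets=[
    [0.9, 0, 0, 0.015, 0, 0, 0],
    [0.9, 0, 0, 0.02, 0, 0, 0],
    [0.9, 0, 0, 0.02, 0, 0, 0],
    [0.9, 0, 0, 0.02, 0, 0, 0],
    [0.9, 0, 0, 0.02, 0, 0, 0],
    [0.9, 0, 0, 0.015, 0, 0, 0],
    [0.9, 0, 0, 0.008, 0, 0, 0],
    [0.9, 0, 0, 0.005, 0, 0, 0],
    [0.9, 0, 0, 0, 0, 0, 0],
    [0.9, 0, 0, 0, 0, 0, 0],
  ],
)

```text
time_s: 44.4
eef_pos: [484.5, -310.7, 16.6]
ee_rot: [0.0, -0.033, 0.999, -0.0]
force: [0.2, 0.5, -0.8]
grip_width: 0.535
grip_force: 62.0
```

Request:
send_rows(
  targets=[
    [0.5, 0, 0, 0, 0, 0, 0],
    [-0.05, 0, 0, 0, 0, 0, 0],
    [-0.3, 0, 0, 0, 0, 0, 0],
    [-0.3, 0, 0, 0, 0, 0, 0],
    [-0.3, 0, 0, -0.025, 0, 0, 0],
    [-0.3, 0, 0, -0.03, 0, 0, 0],
    [-0.3, 0, 0, -0.03, 0, 0, 0],
    [-0.3, 0, 0, -0.04, 0, 0, 0],
    [-0.3, 0, 0, -0.04, 0, 0, 0],
    [1, 0, 0, -0.02, 0, 0, 0],
  ],
)

```text
time_s: 45.65
eef_pos: [484.8, -310.9, 203.8]
ee_rot: [0.001, -0.033, 0.999, -0.001]
force: [-0.3, 0.2, -0.7]
grip_width: 0.449
grip_force: 0.0
```

```bash
python3 -c "
from h import *
p=ctrl.capture('top');q=ctrl.capture('side')
im=np.vstack([p['img'][110:300,110:500],q['img'][100:390,200:590]]);cv2.imwrite('pics/ts.png',cv2.resize(im[:,:,::-1],None,fx=1.2,fy=1.2))
for d in ctrl.landmark_of('lever_knob',p)[:2]:print(d,at(p,d['point'],115))
plan((544,-117,210,.23),(544,-117,98,.23),(612,-102,98,.23))"
```

```text
{'point': [344.1, 173.6], 'score': 0.6} [ 579.06827091 -116.20470307  115.        ]
now [ 484.5 -310.7  201.7] yaw -3.076 tilt [ 0.001 -0.001 -1.   ]
(544, -117, 210, 0.23) az -0.165 dxyz [-0.1021  0.1751 -0.0083]
(544, -117, 98, 0.23) az 0.0 dxyz [-0.     0.     0.112]
(612, -102, 98, 0.23) az 0.0 dxyz [-0.0696 -0.0009 -0.    ]
```

View pics/ts.png

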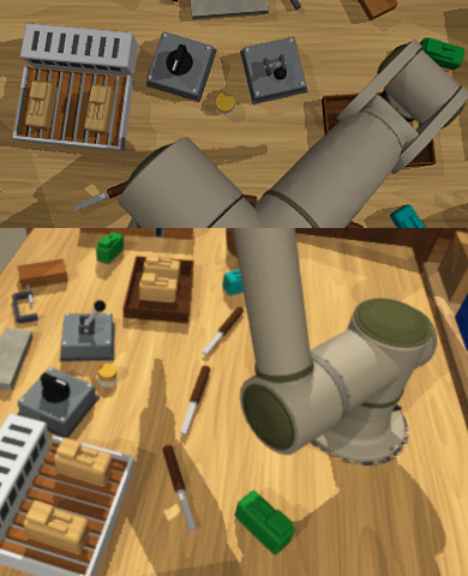

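All sorted: two on the rack, two side by side in the tray. Lever next: come down on the robot's side and push away.

Request:
send_rows(
  targets=[
    [1, 0, 0, 0, 0, 0, -0.165],
    [1, -0.02, 0.035, 0, 0, 0, 0],
    [1, -0.02, 0.035, 0, 0, 0, 0],
    [1, -0.02, 0.035, 0, 0, 0, 0],
    [1, -0.02, 0.035, 0, 0, 0, 0],
    [1, -0.022, 0.033, 0, 0, 0, 0],
    [1, 0, 0, 0.025, 0, 0, 0],
    [1, 0, 0, 0.025, 0, 0, 0],
    [1, 0, 0, 0.025, 0, 0, 0],
    [1, 0, 0, 0.025, 0, 0, 0],
  ],
)

```text
time_s: 47.05
eef_pos: [543.4, -118.5, 99.0]
ee_rot: [-0.001, -0.115, 0.993, 0.001]
force: [0.2, -0.4, -0.1]
grip_width: -0.002
grip_force: 0.0
```

Request:
send_rows(
  targets=[
    [1, 0, 0, 0.003, 0, 0, 0],
    [1, 0, 0, 0, 0, 0, 0],
    [1, -0.016, 0, 0, 0, 0, 0],
    [1, -0.016, 0, 0, 0, 0, 0],
    [1, -0.016, 0, 0, 0, 0, 0],
    [1, -0.016, 0, 0, 0, 0, 0],
    [1, -0.016, 0, 0, 0, 0, 0],
    [1, 0, 0, 0, 0, 0, 0],
    [1, 0, 0, 0, 0, 0, 0],
    [1, 0.015, 0, 0, 0, 0, 0],
  ],
)

```text
time_s: 48.3
eef_pos: [607.2, -104.1, 98.5]
ee_rot: [0.0, -0.115, 0.993, -0.0]
force: [0.9, 0.7, -0.1]
grip_width: -0.001
grip_force: 0.0
```

Request:
send_rows(
  targets=[
    [1, 0.015, 0, 0, 0, 0, 0],
    [1, 0, 0, -0.02, 0, 0, 0],
    [1, 0, 0, -0.03, 0, 0, 0],
    [1, 0, 0, -0.03, 0, 0, 0],
    [1, 0, 0, -0.03, 0, 0, 0],
    [1, 0, 0, -0.03, 0, 0, 0],
    [0, 0, 0, 0, 0, 0, 0.134],
    [-0.2, 0, 0, 0, 0, 0, 0.134],
    [-0.2, 0, 0, 0, 0, 0, 0.134],
    [-0.2, 0, 0, 0, 0, 0, 0.134],
  ],
)

```text
time_s: 49.55
eef_pos: [592.3, -107.7, 238.6]
ee_rot: [0.0, 0.155, 0.988, -0.0]
force: [0.0, 0.6, 0.3]
grip_width: 0.6
grip_force: 0.0
```

```bash
python3 -c "
from h import *
for n in('side','wrist'):
  p=ctrl.capture(n)
  for q,z in(('lever_knob',115),('heat_grip',74)):
    for d in ctrl.landmark_of(q,p)[:2]:print(n,q,d,at(p,d['point'],z))
plan((623,111,162,-.305))"
```

```text
side lever_knob {'point': [259.0, 165.9], 'score': 0.67} [648.17155711 -91.02920288 115.        ]
side heat_grip {'point': [245.3, 232.0], 'score': 0.56} [620.1549513  116.46872071  74.        ]
wrist heat_grip {'point': [529.4, 146.4], 'score': 0.8} [622.06255744 111.06008645  74.        ]
now [ 592.7 -107.5  238.4] yaw 2.838 tilt [ 0. -0. -1.]
(623, 111, 162, -0.305) az 0.001 dxyz [0.0367 0.2176 0.0764]
```

Lever is ON again (knob at (648,-95)). Now the selector.

Request:
send_rows(
  targets=[
    [-0.2, 0.006, 0.036, 0.008, 0, 0, 0],
    [-0.2, 0.006, 0.036, 0.016, 0, 0, 0],
    [-0.2, 0.006, 0.036, 0.016, 0, 0, 0],
    [-0.2, 0.006, 0.036, 0.016, 0, 0, 0],
    [-0.2, 0.006, 0.036, 0.01, 0, 0, 0],
    [-0.2, 0.006, 0.036, 0.01, 0, 0, 0],
    [-0.2, 0, 0, 0, 0, 0, 0],
    [-0.2, 0, 0, 0, 0, 0, 0],
    [-0.2, 0, 0, 0, 0, 0, 0],
    [-0.2, 0, 0, 0, 0, 0, 0],
  ],
)

```text
time_s: 51.1
eef_pos: [623.7, 108.6, 162.6]
ee_rot: [0.0, 0.153, 0.988, 0.0]
force: [0.4, 0.1, 0.2]
grip_width: 0.599
grip_force: 0.0
```

```bash
python3 -c "
from h import *
p=ctrl.capture('wrist')
for d in ctrl.landmark_of('heat_grip',p)[:2]:print(d,at(p,d['point'],74))
plan((623,109.5,62,-.305))"
```

```text
{'point': [321.6, 207.6], 'score': 0.87} [627.08262351 109.30487215  74.        ]
now [623.6 108.8 162.5] yaw 2.835 tilt [ 0. -0. -1.]
(623, 109.5, 62, -0.305) az -0.001 dxyz [0.0008 0.0004 0.1005]
```

Request:
send_rows(
  targets=[
    [-0.2, 0, 0.001, 0.014, 0, 0, 0],
    [-0.2, 0, 0, 0.014, 0, 0, 0],
    [-0.2, 0, 0, 0.014, 0, 0, 0],
    [-0.2, 0, 0, 0.014, 0, 0, 0],
    [-0.2, 0, 0, 0.014, 0, 0, 0],
    [-0.2, 0, 0, 0.014, 0, 0, 0],
    [-0.2, 0, 0, 0.014, 0, 0, 0],
    [0.9, 0, 0, 0, 0, 0, 0],
    [0.9, 0, 0, 0, 0, 0, 0],
    [0.9, 0, 0, 0, 0, 0, 0],
  ],
  squeeze=30,
)

```text
time_s: 52.45
eef_pos: [623.6, 108.8, 64.8]
ee_rot: [-0.0, 0.152, 0.988, -0.001]
force: [-4.9, -8.1, 1.6]
grip_width: 0.181
grip_force: 34.4
```

```bash
python3 wt.py
```

```text
[-4.63 -8.4   1.14] [0.33 0.24 0.5 ] grip 0.179909251291924 34.31065410375595
now [623.6 108.8  64.9] yaw 2.836 tilt [-0.001 -0.002 -1.   ]
```

Request:
send_rows(
  targets=[
    [0.9, 0, 0, 0, 0, 0, 0.145],
    [0.9, 0, 0, 0, 0, 0, 0.145],
    [0.9, 0, 0, 0, 0, 0, 0.145],
    [0.9, 0, 0, 0, 0, 0, 0.145],
    [0.9, 0, 0, 0, 0, 0, 0.145],
    [0.9, 0, 0, 0, 0, 0, 0.145],
    [0.9, 0, 0, 0, 0, 0, 0.145],
    [0.9, 0, 0, 0, 0, 0, 0.145],
    [0.9, 0, 0, 0, 0, 0, 0.145],
    [0.9, 0, 0, 0, 0, 0, 0.12],
  ],
)

```text
time_s: 53.95
eef_pos: [623.8, 108.8, 64.9]
ee_rot: [0.001, 0.762, 0.647, -0.001]
force: [-3.6, 0.4, 4.4]
grip_width: 0.179
grip_force: 51.4
```

```bash
python3 wt.py; python3 -c "
from h import *
print(ctrl.sense()['wrist_torque'])"
```

```text
[-3.07 -5.47  1.28] [0.37 2.96 1.63] grip 0.18031949267550135 48.392943265498616
now [623.8 109.   65. ] yaw 1.413 tilt [-0.    -0.003 -1.   ]
[-1.14920354  0.4890361   0.88451946]
```

Request:
send_rows(
  targets=[
    [-0.2, 0, 0, 0, 0, 0, 0],
    [-0.2, 0, 0, 0, 0, 0, 0],
    [-0.2, 0, 0, 0, 0, 0, 0],
    [-0.2, 0, 0, -0.02, 0, 0, 0],
    [-0.2, 0, 0, -0.03, 0, 0, 0],
    [-0.2, 0, 0, -0.03, 0, 0, 0],
    [-0.2, 0, 0, -0.03, 0, 0, 0],
    [-0.2, 0, 0, -0.02, 0, 0, 0],
    [-0.2, 0, 0, 0, 0, 0, 0],
    [-0.2, 0, 0, 0, 0, 0, 0],
  ],
)

```text
time_s: 55.45
eef_pos: [623.5, 110.4, 193.1]
ee_rot: [-0.001, 0.761, 0.648, -0.001]
force: [-0.4, -0.8, -1.0]
grip_width: 0.599
grip_force: 0.0
```

```bash
python3 -c "
from h import *
p=ctrl.capture('wrist');q=ctrl.capture('side');plan()
cv2.imwrite('pics/fin.png',np.hstack([p['img'],q['img'][:,200:]])[:,:,::-1][:,:1080]) 
im=cv2.imread('pics/fin.png');cv2.imwrite('pics/fin.png',cv2.resize(im,(790,293)))"
```

```text
now [623.5 110.3 193. ] yaw 1.411 tilt [-0.002  0.    -1.   ]
```

View pics/fin.png

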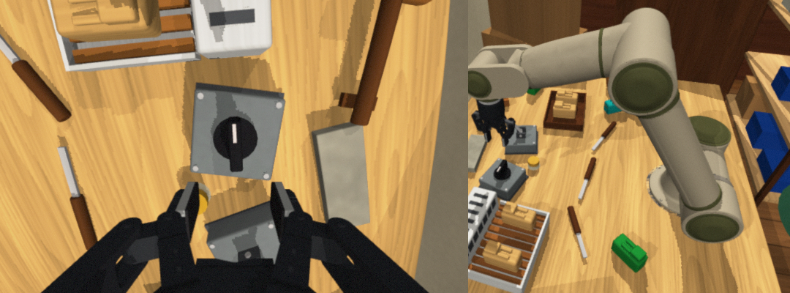

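The selector is at the full-heat stop, all the hares are in place and the gripper is clear.

```bash
python3 -c "
from rig import ctrl
print(ctrl.finish_job())"
```

```text
the job is handed in; nothing more can be done
None
```

The dryer was shut down, reloaded and restarted in the order asked, and the job is handed in: the two wet hares (about 3.1 N and 2.8 N) are on the rack, the two dry ones (about 1.4 N each) are in the tray, the mains lever is on, the heat selector is at its full-heat stop, and I did not touch the tin or the whetstone.

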